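# Set the pressing force of the small cheese press

## Robot

A 7-joint arm with a two-finger parallel gripper is mounted at the origin on a cart in front of the work surface, level with it; the furniture and walls round the work are solid. World frame = base frame: x ahead of the robot, y to its left, z up, the work surface at z = 0. Lengths are in m, angles in rad, forces in N, time in s.
With the tool pointing down it reaches from about 0.425 to 0.925 m from the base axis. Payload 6.8 kg.
Tool frame: the origin (TCP) lies at the very end of the fingers, on their centre line; the grasp point (between the pads) lies 19 mm behind it (r.tcp_to_grasp is the distance from the TCP to the grasp point, in m); z points along the fingers, y is the line along which they close (so a half turn about z gives the same grasp; the last joint's range is limited). The gripper opens to 85 mm and grips with 20 to 120 N. Pads are 22 mm wide; open, the fingers measure 114 mm over their backs; the gripper's body (76 mm by 85 mm) begins 54 mm behind the grasp point. The pads swing forward as they close: fully open they stand 13 mm farther back than shut.
Start: joints at [-1.292, 0.477, 0.022, 1.555, -0.011, 1.109, -0.083], TCP at [0.255, 0.625, 0.231] pointing down, gripper open.
Joint ranges: [-2.96, 2.96], [-0.34, 2.1], [-1.41, 1.46], [0.24, 2.44], [-1.37, 4.51], [0.17, 1.92], [-2.96, 2.96]. Speed limits (rad/s): [2.39, 2.39, 3.14, 3.14, 3.14, 3.14, 3.14].

## Interface

Orientations are given as a rotation vector (axis times angle).
In Python, from bench import r gives the robot as it stands.
- The arm moves only by the tool step_arm, never from a script. Its argument "moves" is a list of rows, each a list of 7 numbers: the shift along the tool's x, y, z in mm, then the turn, a rotation vector about the tool's x, y, z in rad, then the finger opening in mm, from 0 to 85.4. A call has 1 to 8 rows; each row is the pose to reach, as a shift and turn from the pose commanded when the call began, along the tool's axes at that moment; what a row does not reach only later rows make up. A row lasts 1/10 s, in which the tool goes at most 50 mm and 8.59 degrees, less where a joint would pass 70% of its speed; a pose out of reach is approached as far as the arm can. A call with a gripper value outside its range is refused whole. The fingers move at their own pace and stop on an object; "grip_force" is the grip in N (left out, the last holds). Time passes only in rows, so rows that repeat a pose let the fingers close. It gives the time, the measured TCP pose, the force, the opening and the grip force at its end, in the units of the state.
- r.get_obs(): the state, without advancing time (a new reading comes with each control period).
- r.grab_frame(name): name is "scene" or "top" or "wrist"; returns a dict with "image" (384x512x3 uint8, red, green, blue), "depth" (384x512 float32, m along the optical axis (not along the pixel's ray), 0 where there is no reading), "mtx" (3x3 intrinsics, pixels), "rvec" (rotation vector, rad) and "tvec" (3), from world to camera coordinates, as OpenCV has them. Camera axes: x right, y down, z forward; pixel columns grow to the right and rows downward; lengths in m; the calibration is good to about 2 mm. A picture is of the moment at which its call begins.
- r.hand_in(): hands the job in; it is judged then, once.
The state is a dict: "clock": time; "joints": joint angles; "qvel": joint speeds; "tau": joint torques, N m; "tcp_pos": TCP position; "orientation": TCP orientation; "contact_force": force on the tool from outside, world axes, zero at the start; "moment": the same for the moment, N m; "grip_width": finger opening in m; "gripper_force": force on a finger pad.
Only numpy, scipy, OpenCV 4.12 (cv2) and the standard library are available. Lean on these libraries where they do the work, as an engineer would, in place of code of your own. Each camera call takes 0.05 s, during which the arm holds its last target. There are 200 camera calls.

## Task

Put the small cheese press under tension: swing its beam home into the hook, over the wooden follower that lies in the mould, then turn the black knob clockwise until the gauge's arrow stands level with the cursor set on its rail, without going clearly past it. The cheese gives a little as it is pressed, so wait and top up until the arrow stays level, and leave the press so. Work gently: keep well under 25 N on the press, do not push the beam out of its hook again, and leave the other things where they are.

Things in the scene. Friction and masses are not known exactly. Their poses are not given: they have to be found in the camera images.
- follower_grip (a point): Point on the handle of the follower, the loose pressing lid of pale wood that already lies in the steel mould of the press, flat on the cheese: a disc 81 mm across with a round upright handle 22 mm across, 58 mm tall in all, 0.16 kg. The point is on its axis, 45 mm above the underside, 13 mm below the flat top of the handle, on which the foot of the press will bear; z along the handle.
- mould_mouth (a point): Centre of the mouth of the round steel mould (bore 84 mm, rim 97 mm across) fixed on the press, at rim height, 73 mm above the bench. The top of the follower's handle stands 39 to 42 mm above it, as the cheese below fills the mould more or less. z up, y to the pivot post, -x to the front of the press.
- press: The press (base 150 mm along x by 300 mm along y, mould, posts and all it carries), fixed to the bench. Origin on the bench under the mould's axis. The beam's vertical pivot is at y = +110 mm; the hook post at y = -110 mm, its hook open to the back (+x) with a stop at the front. Both posts end 200 mm above the bench. When the beam is home the gauge faces -x.
- beam_handle (a point): Upright round steel pin, 14 mm across, at the free end of the swing beam (level bar 30 mm wide, 18 mm thick), 260 mm from the pivot axis and 40 mm outside the hook post when home. It rises 57 mm from the beam's top face (beam top 190 mm, pin top 247 mm above the bench; the top 10 mm is a black cap 17 mm across). This point is on the pin's axis, 224 mm above the bench.
- beam (a joint): Swing of the beam, rad: 0 = home in the hook, against its front stop, straight over the mould; positive = swung open to the back (counter-clockwise seen from above); starts at 0.7 to 1.5. The pivot is stiff (about 4 N at the pin) and stays where it is left. There is no catch: a sideways push of some 8 N at the knob can move the beam out of the hook again.
- knob_center (a point): Centre of the round black fluted knob, 48 mm across and 30 mm tall, on top of the screw; 245 mm above the bench at the start (screw fully up). Clockwise seen from above drives screw, knob and foot down 3 mm per radian; the knob sinks with the screw. Turning takes about 0.1 N m; it stays where it is left. The beam's nut boss below it tops out 199 mm above the bench.
- foot_face (a point): Centre of the underside of the pressing foot, a 42 mm steel disc hung on the screw under the beam, 117 mm above the bench at the start. It meets the follower's handle after 2 to 5 mm of travel; from there the spring above it (3 N at first, 1 N more per mm) is squeezed by 3 mm per radian, less what the cheese gives: it yields some 3 to 4 mm in all, creeping for a second or two after each turn, and the arrow creeps back up with it.
- pointer (a point): Tip of the small black arrow (13 mm long, pointing sideways) of the spring gauge, fixed to the screw above the spring; it shows through the slot between the two upright gauge rails on the front of the foot. Its height above cursor_line is what the spring still has to be squeezed; below the line is too much.
- cursor_line (a point): Middle line, at the front, of the cursor: a small steel block 5.5 mm high with a brass thumbscrew, clamped on the right-hand gauge rail as the set mark. Rails and cursor belong to the foot, the arrow to the screw: while the foot hangs free the arrow stays 7 to 10 mm above this line; once the foot stands on the follower the arrow sinks towards it. z up.
- follower: The follower itself; origin at the centre of its underside.
- salt_shaker: Salt shaker, 44x44x90 mm, bystander; origin under its centre.
- onion: Onion, 73x75x77 mm, bystander.
- probe_thermometer: Pocket probe thermometer, 190x38x17 mm, lying; bystander.
- tomato: Tomato, 75x75x79 mm, on the cutting board; bystander.
- sauce_cup_2: Small steel sauce cup, 61x61x35 mm, on the cutting board; bystander.
Things that resemble listed ones, but are neither listed nor needed, are in the scene too. Leave any blue or yellow look-alike of the follower alone.

How it is judged:
By the outcome, as a careful person would: the job done as asked, in the order asked, and still so for the second after the job is handed in, with the robot touching nothing.
It also fails if it takes over 70 s, if anything falls off the work surface, if the arm or the gripper's body presses on something with over 40 N, if the wrist force passes 120 N, or if a joint passes its speed limit or range.

## Working session

There is one attempt and no reset: what is moved stays moved. The work goes in short steps, Python scripts to look and compute and a tool call to move; the robot and the scene stay as the last step left them, time stands still between calls to the robot, and variables do not carry over. Pictures are saved under pics/ and viewed, at most 10 in all, crops included, and the job is handed in when it is done.

Besides the shell and the picture viewer there is one more tool, called after ">>>" by a JSON object that holds its "api" and its "payload". step_arm: Moves the arm, as the interface text tells. Its arguments: {"type":"object","properties":{"moves":{"type":"array","items":{"type":"array","items":{"type":"number"}}},"grip_force":{"type":"number"}},"required":["moves"]}

```bash
mkdir -p pics; cat > h.py <<'E'
import numpy as np,cv2
from bench import r
from scipy.spatial.transform import Rotation as R
def pts(f):
    d=f["depth"];K=f["mtx"];v,u=np.indices(d.shape)
    p=np.stack([(u-K[0,2])/K[0,0]*d,(v-K[1,2])/K[1,1]*d,d],-1)
    M=cv2.Rodrigues(np.array(f["rvec"],float))[0];w=(p-np.ravel(f["tvec"]))@M
    w[d==0]=np.nan;return w
def save(n,im,s=1):
    cv2.imwrite("pics/"+n,cv2.resize(im[...,::-1],None,fx=s,fy=s,interpolation=cv2.INTER_CUBIC))
def tool(dw):
    "world vector m -> tool mm"
    return R.from_rotvec(r.get_obs()["orientation"]).inv().apply(dw)*1000
E
python3 - <<'E'
from h import *
a=r.grab_frame("scene");b=r.grab_frame("top")
np.savez("f0.npz",s=pts(a),t=pts(b),si=a["image"],ti=b["image"])
im=np.hstack([a["image"],b["image"]]);save("a.png",im,0.78)
for f in(a,b):
    M=cv2.Rodrigues(np.array(f["rvec"],float))[0];print(-M.T@np.ravel(f["tvec"]),M[2],f["mtx"][0,0])
print(r.get_obs())
E
```

```text
[-0.44325412 -0.87136393  0.90711138] [ 0.66644494  0.56214252 -0.48974171] 480.170473237777
[ 0.4506046  -0.0349036   1.26099356] [ 0.09779223  0.01770309 -0.99504939] 352.91736482484856
{'clock': 0.1, 'joints': array([-1.29208441,  0.47772335,  0.02234174,  1.55632214, -0.01151017,
        1.10930841, -0.08310862]), 'qvel': array([-0.00094617, -0.00213543, -0.00026936, -0.00376077,  0.00036722,
        0.00045836,  0.00104637]), 'tau': array([ 4.61153846e-03, -5.97765183e+01,  1.61320243e+00, -2.81953061e+01,
        1.27865392e-02,  5.15821535e-03, -4.85310480e-06]), 'tcp_pos': array([0.25444439, 0.6246425 , 0.23043181]), 'orientation': array([-6.03769690e-01, -3.08281771e+00,  2.54477088e-03]), 'contact_force': array([-0.21790731, -0.22911221, -0.22790209]), 'moment': array([0.01578112, 0.00258306, 0.0119908 ]), 'gripper_force': 0.0, 'grip_width': 0.08562461233285235}
```

View pics/a.png

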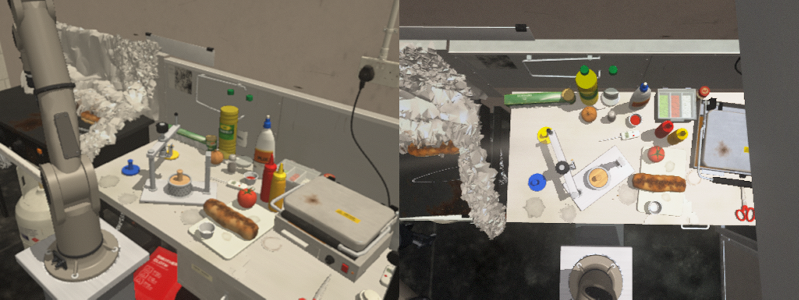

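```bash
python3 - <<'E'
from h import *
z=np.load("f0.npz")
a=z["si"][145:275,160:300];b=z["ti"][150:280,170:310]
save("b.png",np.hstack([a,b]),2.8)
t=z["t"]
for n,lo,hi in(("beam/post",.175,.202),("knob",.236,.256),("mouldrim",.065,.08),("follower",.105,.122),("pin",.215,.25),("base",.008,.06)):
    sub=t[150:280,160:320];m=(sub[...,2]>lo)&(sub[...,2]<hi)
    c,l,st,ce=cv2.connectedComponentsWithStats(m.astype(np.uint8))
    for i in range(1,c):
        if st[i,4]>3: print(n,st[i,4],ce[i]+[160,150],np.nanmedian(sub[l==i],0).round(3),np.nanmin(sub[l==i],0).round(3),np.nanmax(sub[l==i],0).round(3))
E
```

```text
beam/post 411 [201.82238443 187.69343066] [0.573 0.153 0.191] [0.515 0.115 0.178] [0.642 0.191 0.198]
beam/post 55 [284.43636364 206.52727273] [ 0.52  -0.1    0.201] [ 0.499 -0.116  0.196] [ 0.535 -0.083  0.202]
beam/post 8 [223.  211.5] [0.503 0.089 0.177] [0.492 0.085 0.176] [0.513 0.092 0.18 ]
beam/post 361 [220.73130194 237.43490305] [0.425 0.092 0.191] [0.372 0.061 0.177] [0.485 0.126 0.202]
knob 27 [191.37037037 167.33333333] [0.628 0.176 0.246] [0.62  0.168 0.238] [0.634 0.183 0.251]
knob 9 [217.22222222 215.55555556] [0.486 0.097 0.248] [0.478 0.095 0.239] [0.497 0.099 0.255]
knob 4 [214.5 221. ] [0.472 0.105 0.249] [0.469 0.102 0.238] [0.475 0.106 0.253]
mouldrim 10 [272.7 150.9] [ 0.716 -0.065  0.074] [ 0.715 -0.077  0.065] [ 0.72  -0.053  0.079]
mouldrim 564 [255.2712766  227.79609929] [ 0.454 -0.009  0.071] [ 0.407 -0.055  0.065] [0.501 0.039 0.079]
mouldrim 4 [231.75 246.5 ] [0.391 0.068 0.073] [0.386 0.068 0.066] [0.396 0.071 0.075]
follower 8 [221.25  215.125] [0.494 0.101 0.121] [0.487 0.095 0.118] [0.497 0.104 0.122]
follower 45 [254.91111111 227.82222222] [ 0.453 -0
[... 821 characters left out ...]
] [ 0.64  -0.069  0.014]
base 8 [260.5   179.875] [ 0.625 -0.024  0.011] [ 0.621 -0.037  0.01 ] [ 0.628 -0.012  0.015]
base 2529 [258.97153025 227.27560301] [ 0.463 -0.025  0.019] [ 0.307 -0.168  0.009] [0.599 0.106 0.054]
base 1006 [312.33200795 233.80019881] [ 0.435 -0.21   0.015] [ 0.303 -0.233  0.008] [ 0.601 -0.158  0.06 ]
base 384 [176.80729167 233.49479167] [0.433 0.265 0.014] [0.394 0.23  0.008] [0.468 0.308 0.06 ]
base 61 [214.26229508 240.72131148] [0.41  0.136 0.019] [0.376 0.118 0.014] [0.431 0.151 0.024]
base 4 [263.5 236.5] [ 0.425 -0.037  0.055] [ 0.42  -0.042  0.051] [ 0.43  -0.032  0.056]
base 5 [255. 240.] [ 0.413 -0.008  0.047] [ 0.412 -0.015  0.033] [ 0.413 -0.001  0.054]
```

View pics/b.png

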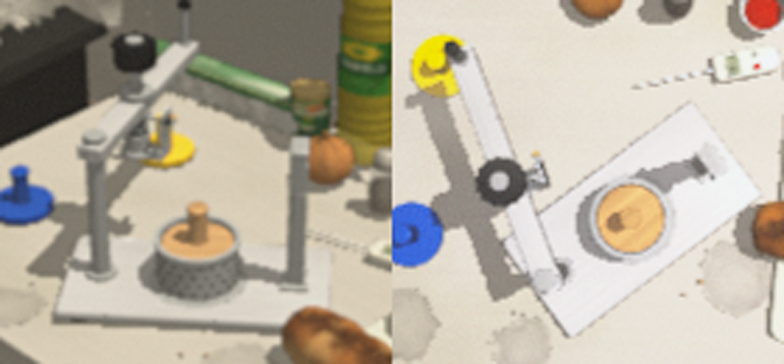

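Candidates: the beam pin is the black-capped upright at top-image px (191,167). It stands over the yellow look-alike at (187,175), and the blue look-alike is at (177,233). The wooden follower is in the mould at (255,228), the knob at about (207,215), the hook post at (284,206) and the pivot at about (225,245). The crop confirms the pin on the beam's free end. I'll cage it with the open fingers first.

```bash
cat >> h.py <<'E'
def goal(p,yang):
    o=r.get_obs();Rt=R.from_rotvec(o["orientation"]);yd=np.array([np.cos(yang),np.sin(yang),0])
    y0=Rt.as_matrix()[:,1]
    if yd@y0<0: yd=-yd
    z=np.array([0,0,-1.]);Rg=R.from_matrix(np.c_[np.cross(yd,z),yd,z])
    print("t",round(o["clock"],2),"tcp",o["tcp_pos"].round(4),"yang",np.degrees(np.arctan2(y0[1],y0[0])).round(1),"j",o["joints"].round(2),"F",o["contact_force"].round(1))
    print("shift",Rt.inv().apply(np.array(p)-o["tcp_pos"]).__mul__(1000).round(1),"turn",(Rt.inv()*Rg).as_rotvec().round(3))
E
python3 - <<'E'
from h import *
z=np.load("f0.npz");t=z["t"];s=z["s"];
for nm,c in(("t",t),("s",s)):
  for q,R0,lo,hi in(((.628,.176),.03,.22,.26),((.628,.176),.03,.242,.26),((.52,-.1),.03,.19,.21),((.39,.08),.04,.195,.21),((.454,-.009),.03,.10,.125),((.51,.13),.05,.235,.275)):
    m=(np.hypot(c[...,0]-q[0],c[...,1]-q[1])<R0)&(c[...,2]>lo)&(c[...,2]<hi)
    if m.any():print(nm,m.sum(),np.median(c[m],0).round(4),c[m].min(0).round(3),c[m].max(0).round(3))
goal((.629,.177,.33),np.radians(112))
E
```

```text
t 31 [0.6259 0.1741 0.2462] [0.62  0.168 0.22 ] [0.634 0.183 0.251]
t 26 [0.6278 0.1764 0.2468] [0.62  0.168 0.243] [0.634 0.183 0.251]
t 79 [ 0.517  -0.0975  0.2011] [ 0.499 -0.116  0.196] [ 0.535 -0.082  0.205]
t 61 [0.3872 0.0784 0.1992] [0.375 0.066 0.195] [0.425 0.09  0.205]
t 45 [ 0.4534 -0.0091  0.1151] [ 0.444 -0.019  0.108] [0.466 0.001 0.12 ]
t 246 [0.4883 0.1184 0.2608] [0.466 0.095 0.236] [0.514 0.145 0.268]
s 40 [0.6239 0.1745 0.2398] [0.617 0.167 0.222] [0.636 0.185 0.253]
s 18 [0.6235 0.174  0.2496] [0.617 0.167 0.242] [0.636 0.185 0.253]
s 64 [ 0.5086 -0.1028  0.2016] [ 0.497 -0.117  0.19 ] [ 0.533 -0.083  0.205]
s 45 [0.3865 0.0766 0.2006] [0.372 0.066 0.195] [0.42  0.101 0.205]
s 54 [ 0.4487 -0.0125  0.1146] [ 0.442 -0.023  0.101] [0.467 0.002 0.12 ]
s 200 [0.4794 0.1106 0.2582] [0.463 0.094 0.235] [0.514 0.145 0.268]
t 0.1 tcp [0.2544 0.6246 0.2304] yang 67.8 j [-1.29  0.48  0.02  1.56 -0.01  1.11 -0.08] F [-0.2 -0.2 -0.2]
shift [-515.8 -273.4  -99.1] turn [-0.002 -0.001 -0.771]
```

>>> {"api": "step_arm", "payload": {"moves": [[0,0,-50,0,0,0,85],[-50,-26,-99,0,0,-0.1,85],[-90,-50,-99,0,0,-0.2,85],[-130,-70,-99,0,0,-0.3,85],[-175,-93,-99,0,0,-0.4,85],[-220,-117,-99,0,0,-0.5,85],[-260,-140,-99,0,0,-0.6,85],[-300,-160,-99,0,0,-0.7,85]]}}

```text
clock: 0.9
tcp_pos: [0.4703, 0.3647, 0.3301]
orientation: [0.496, -3.102, 0.0]
contact_force: [0.6, 1.1, -0.4]
grip_width: 0.0848
gripper_force: 0.0
```

```bash
python3 -c "
from h import *
goal((.628,.176,.33),np.radians(112))"
```

```text
t 0.9 tcp [0.4703 0.3647 0.3301] yang 108.2 j [-0.8   0.27  0.04  1.63 -0.01  1.24  1.13] F [ 0.6  1.1 -0.4]
shift [-9.100e+01 -2.285e+02  1.000e-01] turn [-0.    -0.001 -0.067]
```

>>> {"api": "step_arm", "payload": {"moves": [[-20,-45,0,0,0,-0.067,85],[-37,-92,0,0,0,-0.067,85],[-55,-138,0,0,0,-0.067,85],[-73,-184,0,0,0,-0.067,85],[-91,-228,0,0,0,-0.067,85],[-91,-228,0,0,0,-0.067,85],[-91,-228,50,0,0,-0.067,85],[-91,-228,50,0,0,-0.067,85]]}}

```text
clock: 1.7
tcp_pos: [0.6226, 0.1767, 0.2738]
orientation: [0.591, -3.073, 0.003]
contact_force: [-1.3, 0.0, -0.0]
grip_width: 0.0852
gripper_force: 0.0
```

```bash
python3 - <<'E'
from h import *
goal((.628,.176,.208),np.radians(112))
a=r.grab_frame("scene");b=r.grab_frame("top");w=r.grab_frame("wrist")
save("c.png",np.hstack([cv2.resize(a["image"][120:250,170:310],None,fx=2.5,fy=2.5),cv2.resize(w["image"],(433,325))]))
E
```

```text
t 1.7 tcp [0.6226 0.1767 0.2738] yang 111.8 j [-0.47  0.4   0.14  1.58 -0.06  1.18  1.63] F [-1.3  0.  -0. ]
shift [-5.6 -2.7 65.7] turn [ 0.    -0.012 -0.004]
```

View pics/c.png

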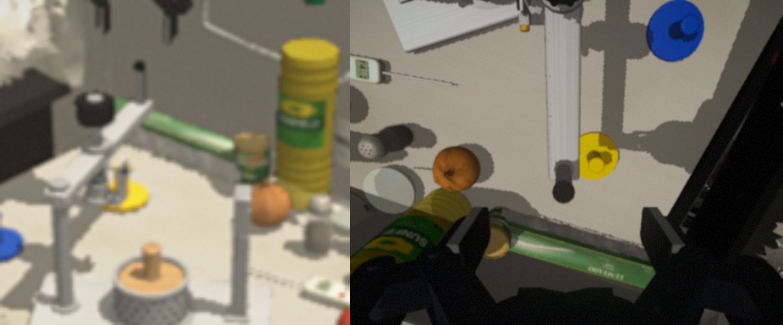

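```bash
python3 - <<'E'
from h import *
t=np.load("f0.npz");
for k in "ts":
  c=t[k];m=(abs(c[...,0]-.72)<.1)&(abs(c[...,1]-.04)<.09)&(c[...,2]>.16)
  print(k,m.sum(),c[m].min(0).round(3) if m.any() else '',c[m].max(0).round(3) if m.any() else '')
for d in (20,0,-20,-40,-56): print(d,[round(.387+.26*np.cos(np.radians(d)),4),round(.079+.26*np.sin(np.radians(d)),4)])
E
```

```text
t 503 [ 0.785 -0.048  0.16 ] [0.82  0.079 0.339]
s 570 [ 0.781 -0.05   0.16 ] [0.82  0.078 0.341]
20 [np.float64(0.6313), np.float64(0.1679)]
0 [np.float64(0.647), np.float64(0.079)]
-20 [np.float64(0.6313), np.float64(-0.0099)]
-40 [np.float64(0.5862), np.float64(-0.0881)]
-56 [np.float64(0.5324), np.float64(-0.1365)]
```

>>> {"api": "step_arm", "payload": {"moves": [[-6,-2,20,0,0,0,85],[-6,-2,40,0,0,0,85],[-6,-2,62,0,0,0,85],[-6,-2,62,0,0,0,85],[-6,-2,62,0,0,0,36],[-6,-2,62,0,0,0,36],[-6,-2,62,0,0,0,36],[-6,-2,62,0,0,0,36]]}}

```text
clock: 2.65
tcp_pos: [0.6332, 0.1785, 0.2195]
orientation: [-0.593, 3.083, 0.001]
contact_force: [-0.5, -0.6, 0.2]
grip_width: 0.036
gripper_force: 0.0
```

>>> {"api": "step_arm", "payload": {"moves": [[5,0,9,0,0,0,36],[5,-8,9,0,0,0.03,36],[5.5,-15.5,9,0,0,0.06,36],[6.5,-26,9,0,0,0.1,36],[8,-39,9,0,0,0.15,36],[10,-51.5,9,0,0,0.2,36],[13,-64,9,0,0,0.25,36],[16.5,-77,9,0,0,0.3,36]]}}

```text
clock: 3.45
tcp_pos: [0.6461, 0.0994, 0.2093]
orientation: [0.119, -3.139, -0.0]
contact_force: [-3.1, 3.7, -1.2]
grip_width: 0.0357
gripper_force: 1.8
```

```bash
python3 - <<'E'
from h import *
goal((.6313,.168,.209),np.radians(112))
c=pts(r.grab_frame("top"))
m=(abs(c[...,0]-.5)<.1)&(abs(c[...,1]-.08)<.09)&(c[...,2]>.252)&(c[...,2]<.27);q=np.median(c[m],0);print(m.sum(),q,np.degrees(np.arctan2(q[1]-.079,q[0]-.387)))
E
```

```text
t 3.45 tcp [0.6461 0.0994 0.2093] yang 94.3 j [-0.4   0.47  0.22  1.64 -0.11  1.04  1.49] F [-3.1  3.7 -1.2]
shift [ 9.6 69.5  0.3] turn [ 0.    -0.    -0.308]
5 [0.4974904  0.06795446 0.2572765 ] -5.708796996317442
```

>>> {"api": "step_arm", "payload": {"moves": [[0.6,-18,0,0,0,0.07,36],[2.5,-36,0,0,0,0.14,36],[5.7,-54,0,0,0,0.21,36],[10,-72,0,0,0,0.28,36],[16,-89,0,0,0,0.35,36],[22.5,-106,0,0,0,0.42,36],[30.5,-122,0,0,0,0.49,36],[39.5,-138,0,0,0,0.56,36]]}}

```text
clock: 4.3
tcp_pos: [0.6179, -0.0406, 0.2097]
orientation: [0.751, 3.049, 0.001]
contact_force: [-0.1, 4.2, -1.0]
grip_width: 0.0361
gripper_force: 1.8
```

```bash
python3 - <<'E'
from h import *
a=np.radians(-51)
goal((.387+.26*np.cos(a),.079+.26*np.sin(a),.209),a+np.pi/2)
o=r.get_obs()["tcp_pos"];print(np.hypot(o[0]-.387,o[1]-.079),np.degrees(np.arctan2(o[1]-.079,o[0]-.387)))
E
```

```text
t 4.3 tcp [ 0.6179 -0.0406  0.2097] yang 62.3 j [-0.31  0.42  0.37  1.74 -0.18  1.01  1.21] F [-0.1  4.2 -1. ]
shift [  21.2 -104.2    0.6] turn [0.001 0.001 0.407]
0.26001774473323896 -27.395692849882224
```

>>> {"api": "step_arm", "payload": {"moves": [[0.5,-15.5,0,0,0,0.06,36],[2,-31,0,0,0,0.12,36],[4,-46.5,0,0,0,0.18,36],[7.5,-62,0,0,0,0.24,36],[11,-74.5,0,0,0,0.29,36],[13,-82,0,0,0,0.32,36],[15,-86.5,0,0,0,0.34,36],[15,-86.5,0,0,0,0.34,36]]}}

```text
clock: 5.1
tcp_pos: [0.5644, -0.111, 0.2097]
orientation: [1.253, 2.879, -0.001]
contact_force: [-0.6, 0.2, 0.5]
grip_width: 0.036
gripper_force: 0.0
```

```bash
python3 - <<'E'
from h import *
o=r.get_obs();f=o["contact_force"];o=o["tcp_pos"];an=np.arctan2(o[1]-.079,o[0]-.387);print(np.hypot(o[0]-.387,o[1]-.079),np.degrees(an),f@[-np.sin(an),np.cos(an),0])
c=pts(r.grab_frame("top"));s=pts(r.grab_frame("scene"))
for c in(c,s):
  m=(abs(c[...,0]-.46)<.06)&(abs(c[...,1]-.0)<.05)&(c[...,2]>.252)&(c[...,2]<.267);q=np.median(c[m],0);print(m.sum(),q,c[m].min(0),c[m].max(0),np.degrees(np.arctan2(q[1]-.079,q[0]-.387)))
goal(o,an+np.pi/2)
E
```

```text
0.2599481677274726 -46.95836759011008 -0.3101372139360786
234 [0.46427694 0.00161408 0.26105926] [ 0.44157073 -0.02355475  0.2548474 ] [0.48964107 0.02463645 0.26603172] -45.04037388089678
151 [ 0.45777878 -0.00532933  0.26161037] [ 0.4362865  -0.02368542  0.2520108 ] [0.48653532 0.024662   0.26697059] -49.992797319438566
t 5.2 tcp [ 0.5644 -0.1105  0.2094] yang 43.0 j [-0.29  0.36  0.47  1.85 -0.19  0.98  1.02] F [-0.6 -0.2  0.9]
shift [-0.4 -0.3 -0.3] turn [-0.001  0.001 -0.   ]
```

>>> {"api": "step_arm", "payload": {"moves": [[0,-5,0,0,0,0.02,36],[0,-10,0,0,0,0.04,36],[1,-14,0,0,0,0.055,36],[1,-17,0,0,0,0.065,36],[1,-17,0,0,0,0.065,36]]}}

```text
clock: 5.7
tcp_pos: [0.5509, -0.1214, 0.2094]
orientation: [1.347, 2.838, -0.001]
contact_force: [0.8, 0.3, -0.1]
grip_width: 0.0361
gripper_force: 0.5
```

```bash
cat > k.py <<'E'
from h import *
o=r.get_obs();f=o["contact_force"];o=o["tcp_pos"];an=np.arctan2(o[1]-.079,o[0]-.387);print(np.hypot(o[0]-.387,o[1]-.079),np.degrees(an),"Ftan",f@[-np.sin(an),np.cos(an),0],f)
fr=r.grab_frame("top");c=pts(fr)
m=(abs(c[...,0]-.46)<.06)&(abs(c[...,1]-.0)<.05)&(c[...,2]>.245)&(c[...,2]<.267);q=(c[m].min(0)+c[m].max(0))/2;print(m.sum(),q,np.degrees(np.arctan2(q[1]-.079,q[0]-.387)))
E
python3 k.py
```

```text
0.25890157714940765 -50.732849240774904 Ftan 0.7913079227802879 [ 0.80845206  0.26132413 -0.06440855]
232 [ 0.46001774 -0.00513169  0.26135205] -49.04534608584678
```

>>> {"api": "step_arm", "payload": {"moves": [[0,-4,0,0,0,0.015,36],[0,-8,0,0,0,0.03,36],[0,-11,0,0,0,0.04,36],[0,-13,0,0,0,0.04,36],[0,-13,0,0,0,0.04,36]]}}

```text
clock: 6.25
tcp_pos: [0.5407, -0.1292, 0.2093]
orientation: [-1.402, -2.811, 0.0]
contact_force: [1.0, 0.9, -0.3]
grip_width: 0.0361
gripper_force: 0.8
```

```bash
python3 k.py
```

```text
0.2588379734559775 -53.56135946526837 Ftan 1.3168817515604443 [ 0.9656906   0.90913293 -0.2645841 ]
233 [ 0.45582472 -0.00807252  0.26127227] -51.67610106443495
```

>>> {"api": "step_arm", "payload": {"moves": [[0,-3,0,0,0,0.01,36],[0,-5,0,0,0,0.02,36],[0,-5,0,0,0,0.02,36],[0,-5,0,0,0,0.02,36]]}}

```text
clock: 6.7
tcp_pos: [0.5377, -0.1313, 0.2093]
orientation: [1.429, 2.797, 0.001]
contact_force: [4.4, 2.4, -1.2]
grip_width: 0.0362
gripper_force: 2.6
```

```bash
cat >>k.py <<'E'
w=r.grab_frame("wrist")
s=r.grab_frame("scene")
save(f"k{r.get_obs()['clock']:.2f}.png",np.hstack([cv2.resize(s["image"][120:270,170:320],(390,390)),cv2.resize(fr["image"][165:265,200:300],(390,390))]))
E
python3 k.py; ls -t pics|head -1
```

```text
0.25871856951263195 -54.38149273074768 Ftan 4.97938813790734 [ 4.3924585   2.41884921 -1.24171843]
230 [ 0.45442612 -0.00810025  0.26098464] -52.25579972600723
k6.85.png
```

>>> {"api": "step_arm", "payload": {"moves": [[0,-2,0,0,0,0,36],[0,-2,0,0,0,0,36],[0,-3,0,0,0,0,36],[0,-3,0,0,0,0,36]]}}

```text
clock: 7.25
tcp_pos: [0.5376, -0.1314, 0.2094]
orientation: [1.425, 2.796, 0.006]
contact_force: [11.6, 7.1, -5.7]
grip_width: 0.0364
gripper_force: 6.7
```

```bash
python3 k.py; ls -t pics|head -1
```

```text
0.2587199341401736 -54.40655115176636 Ftan 13.546780754316384 [11.56855165  7.11236996 -5.74667386]
230 [ 0.45435769 -0.00806542  0.26097017] -52.27286508382861
k7.40.png
```

>>> {"api": "step_arm", "payload": {"moves": [[0,7,0,0,0,0,36],[0,13,0,0,0,0,36],[0,13,0,0,0,0,85],[0,13,0,0,0,0,85],[0,13,-30,0,0,0,85],[0,13,-80,0,0,0,85],[0,13,-110,0,0,0,85]]}}

```text
clock: 8.1
tcp_pos: [0.5454, -0.1274, 0.3223]
orientation: [1.431, 2.794, 0.001]
contact_force: [-0.2, -1.2, 0.1]
grip_width: 0.0851
gripper_force: 0.0
```

```bash
python3 k.py; ls -t pics|head -1; python3 -c "
from h import *
goal((.454,-.0085,.315),np.radians(126.7))"
```

```text
0.2601686720620666 -52.48639610677642 Ftan -0.826914633773845 [-0.15914602 -1.15063448  0.13141023]
230 [ 0.45440585 -0.00816282  0.26067729] -52.28404771432187
k8.25.png
t 8.25 tcp [ 0.546  -0.1271  0.3214] yang 35.8 j [-0.33  0.22  0.54  1.75 -0.12  1.2   0.87] F [ 0.9 -0.4 -0.9]
shift [150.   -5.2   6. ] turn [ 5.000e-03 -1.000e-03  1.555e+00]
```

>>> {"api": "step_arm", "payload": {"moves": [[20,0,0,0,0,-0.15,85],[40,0,0,0,0,-0.3,85],[60,0,0,0,0,-0.45,85],[80,-2,0,0,0,-0.6,85],[100,-3,0,0,0,-0.75,85],[120,-4,0,0,0,-0.9,85],[135,-5,0,0,0,-1.05,85],[150,-5,0,0,0,-1.2,85]]}}

```text
clock: 9.05
tcp_pos: [0.4517, -0.0075, 0.3178]
orientation: [0.409, -3.112, 0.0]
contact_force: [-0.7, 0.4, -0.5]
grip_width: 0.085
gripper_force: 0.0
```

```bash
python3 -c "
from h import *
goal((.454,-.0085,.315),np.radians(126.7))"
```

```text
t 9.05 tcp [ 0.4517 -0.0075  0.3178] yang 105.0 j [-0.45  0.01  0.33  1.96 -0.    1.17  1.72] F [-0.7  0.4 -0.5]
shift [-2.  -1.6  2.8] turn [ 0.001 -0.003 -0.379]
```

View pics/k8.25.png

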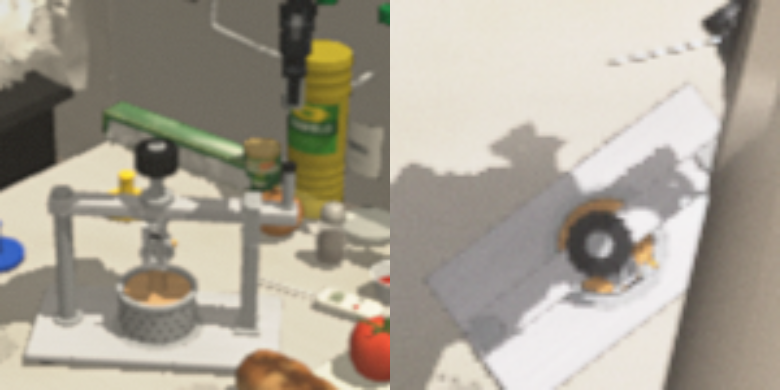

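>>> {"api": "step_arm", "payload": {"moves": [[-2,-1.5,0,0,0,-0.15,85],[-2,-1.5,0,0,0,-0.3,85],[-2,-1.5,0,0,0,-0.38,85],[-2,-1.5,10,0,0,-0.38,85],[-2,-1.5,10,0,0,-0.38,85]]}}

```text
clock: 9.55
tcp_pos: [0.4542, -0.0088, 0.3069]
orientation: [0.976, -2.982, -0.001]
contact_force: [-0.6, -0.1, -0.5]
grip_width: 0.0849
gripper_force: 0.0
```

```bash
python3 - <<'E'
from h import *
f=r.grab_frame("wrist");c=pts(f)
M=cv2.Rodrigues(np.array(f["rvec"],float))[0];C=-M.T@np.ravel(f["tvec"])
Rt=R.from_rotvec(r.get_obs()["orientation"]);print("cam in tool",Rt.inv().apply(C-r.get_obs()["tcp_pos"]),"axes",Rt.inv().apply(M),f["mtx"][0,0])
g=f["image"].max(2)
m=(abs(c[...,0]-.454)<.035)&(abs(c[...,1]+.0085)<.035)&(c[...,2]>.25)&(c[...,2]<.27)
print(m.sum(),np.percentile(c[m],[1,50,99],axis=0).round(4))
save("w1.png",f["image"])
goal((.454,-.0085,.224),np.radians(126.7))
E
```

```text
cam in tool [ 0.0761672   0.0004539  -0.14211044] axes [[ 5.41199441e-04  9.99999682e-01 -5.85109555e-04]
 [-9.55251317e-01  3.43908987e-04 -2.95795205e-01]
 [-2.95794910e-01  7.19010873e-04  9.55251200e-01]] 307.77207199076605
4060 [[ 0.4304 -0.0304  0.2517]
 [ 0.4521 -0.0089  0.2601]
 [ 0.4765  0.015   0.2631]]
t 9.6 tcp [ 0.4545 -0.0087  0.3076] yang 126.3 j [-0.44  0.02  0.33  1.97 -0.01  1.15  2.1 ] F [ 0.4 -0.1  0.1]
shift [ 0.1  0.4 83.6] turn [ 0.001 -0.003 -0.008]
```

View pics/w1.png

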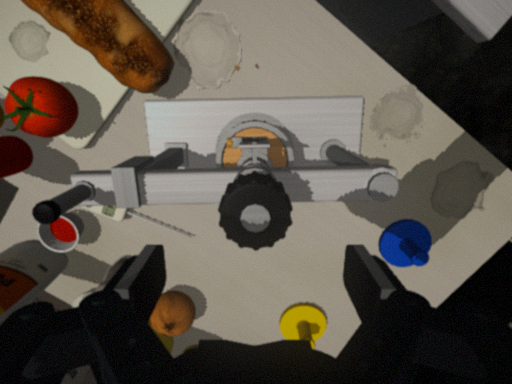

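>>> {"api": "step_arm", "payload": {"moves": [[0,0,40,0,0,0,85],[0,0,70,0,0,0,85],[0,0,83,0,0,0,85],[0,0,83,0,0,0,60],[0,0,83,0,0,0,53],[0,0,83,0,0,0,53],[0,0,83,0,0,0,44],[0,0,83,0,0,0,44]], "grip_force": 20}}

```text
clock: 10.4
tcp_pos: [0.4556, -0.0071, 0.2276]
orientation: [-0.981, 2.983, 0.003]
contact_force: [-4.7, 4.1, 5.9]
grip_width: 0.0476
gripper_force: 20.6
```

>>> {"api": "step_arm", "payload": {"moves": [[0,0,0,0,0,0,44],[0,0,0,0,0,0,44]], "grip_force": 20}}

```text
clock: 10.6
tcp_pos: [0.4556, -0.0072, 0.2276]
orientation: [-0.981, 2.983, 0.003]
contact_force: [-4.6, 3.5, 6.1]
grip_width: 0.0476
gripper_force: 20.6
```

>>> {"api": "step_arm", "payload": {"moves": [[0,1.5,-2.5,0,0,0,44],[0,1.5,-2.1,0,0,0.14,44],[0,1.5,-1.7,0,0,0.28,44],[0,1.5,-1.2,0,0,0.42,44],[0,1.5,-0.8,0,0,0.56,44],[0,1.5,-0.4,0,0,0.7,44],[0,1.5,0,0,0,0.84,44],[0,1.5,0,0,0,0.84,44]]}}

```text
clock: 11.4
tcp_pos: [0.4554, -0.0072, 0.2255]
orientation: [0.327, 3.123, -0.001]
contact_force: [8.4, -0.4, -17.0]
grip_width: 0.0472
gripper_force: 28.1
```

```bash
cat > w.py <<'E'
from h import *
import sys
f=r.grab_frame("wrist");o=r.get_obs();goal((.454,-.0085,.224),np.radians(126.7));print(o["moment"].round(2))
if len(sys.argv)>1: save(sys.argv[1],f["image"])
E
python3 w.py w2.png
```

```text
t 11.45 tcp [ 0.4554 -0.0072  0.2256] yang 78.2 j [-0.49  0.11  0.4   2.09 -0.05  0.95  1.31] F [  8.1   0.  -17.6]
shift [ 1.1 -1.5  1.6] turn [-0.001  0.002 -0.846]
[ 0.21 -1.63 -0.05]
```

>>> {"api": "step_arm", "payload": {"moves": [[-0.6,0.1,1.9,0,0,0,44],[-0.6,0.1,2.3,0,0,0.14,44],[-0.6,0.1,2.7,0,0,0.28,44],[-0.6,0.1,3.2,0,0,0.42,44],[-0.6,0.1,3.6,0,0,0.56,44],[-0.6,0.1,4.0,0,0,0.7,44],[-0.6,0.1,4.4,0,0,0.84,44],[-0.6,0.1,4.4,0,0,0.84,44]]}}

```text
clock: 12.25
tcp_pos: [0.4555, -0.0074, 0.2227]
orientation: [1.57, 2.721, 0.001]
contact_force: [-3.0, 0.4, 5.6]
grip_width: 0.0475
gripper_force: 30.1
```

```bash
python3 w.py
```

```text
t 12.3 tcp [ 0.4556 -0.0074  0.2227] yang 30.3 j [-0.56  0.12  0.48  2.09 -0.07  0.94  0.49] F [-3.7 -0.8  7. ]
shift [-0.2 -1.9 -1.3] turn [ 1.000e-03 -1.000e-03  1.459e+00]
[-0.12  0.62 -0.08]
```

View pics/w2.png

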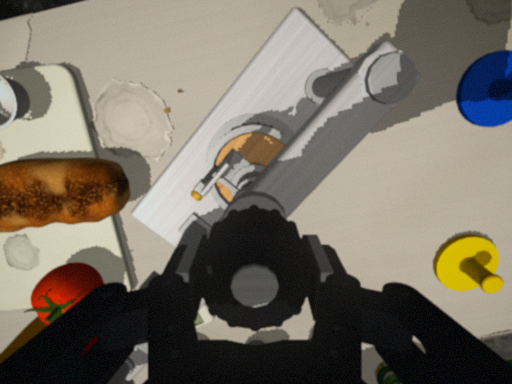

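>>> {"api": "step_arm", "payload": {"moves": [[0,0,-0.2,0,0,0.14,44],[0,0,0.2,0,0,0.28,44],[0,0,0.7,0,0,0.42,44],[0,0,1.1,0,0,0.56,44],[0,0,1.5,0,0,0.7,44],[0,0,1.9,0,0,0.84,44],[0,0,2.3,0,0,0.98,44],[0,0,2.3,0,0,0.98,44]]}}

```text
clock: 13.1
tcp_pos: [0.4553, -0.0075, 0.2199]
orientation: [-2.663, -1.667, 0.0]
contact_force: [-2.0, -1.1, 3.1]
grip_width: 0.0476
gripper_force: 29.9
```

```bash
python3 w.py
```

```text
t 13.15 tcp [ 0.4553 -0.0075  0.2198] yang -25.7 j [-0.65  0.13  0.58  2.1  -0.09  0.94 -0.47] F [-2.1 -1.2  3.7]
shift [-1.5 -0.7 -4.2] turn [-0.     0.     0.482]
[-0.29  0.46 -0.06]
```

>>> {"api": "step_arm", "payload": {"moves": [[0,0,0.1,0,0,0.14,44],[0,0,0.5,0,0,0.28,44],[0,0,0.9,0,0,0.42,44],[0,0,1.2,0,0,0.48,44],[0,0,1.2,0,0,0.48,44],[0,0,1.2,0,0,0.48,60],[0,0,1.2,0,0,0.48,85],[0,0,1.2,0,0,0.48,85]]}}

```text
clock: 13.95
tcp_pos: [0.4558, -0.0072, 0.2186]
orientation: [2.983, 0.986, 0.001]
contact_force: [0.4, -0.3, -0.0]
grip_width: 0.0845
gripper_force: 0.0
```

>>> {"api": "step_arm", "payload": {"moves": [[0,0,-30,0,0,0,85],[0,0,-70,0,0,0,85],[0,0,-90,0,0,-0.15,85],[0,0,-90,0,0,-0.3,50],[0,0,-90,0,0,-0.45,20],[0,0,-90,0,0,-0.6,20],[0,0,-90,0,0,-0.75,20],[0,0,-90,0,0,-0.9,20]]}}

```text
clock: 14.75
tcp_pos: [0.4555, -0.0072, 0.3085]
orientation: [2.25, 2.192, 0.001]
contact_force: [0.5, -0.4, 0.0]
grip_width: 0.0196
gripper_force: 0.0
```

>>> {"api": "step_arm", "payload": {"moves": [[0,0,0,0,0,-0.15,20],[0,0,0,0,0,-0.3,20],[0,0,0,0,0,-0.45,20],[0,0,0,0,0,-0.6,20],[0,0,0,0,0,-0.75,20],[0,0,0,0,0,-0.9,20],[0,0,0,0,0,-1.05,20],[0,0,0,0,0,-1.2,20]]}}

```text
clock: 15.55
tcp_pos: [0.4556, -0.0072, 0.3085]
orientation: [0.62, 3.079, 0.0]
contact_force: [-0.5, 0.9, -0.1]
grip_width: 0.0198
gripper_force: 0.0
```

>>> {"api": "step_arm", "payload": {"moves": [[0,0,0,0,0,-0.15,20],[0,0,0,0,0,-0.3,20],[0,0,0,0,0,-0.45,20],[0,0,0,0,0,-0.6,20],[0,0,0,0,0,-0.75,20],[0,0,0,0,0,-0.9,20],[0,0,0,0,0,-1.04,20],[0,0,0,0,0,-1.04,20]]}}

```text
clock: 16.35
tcp_pos: [0.4555, -0.0072, 0.3085]
orientation: [-0.984, 2.983, 0.0]
contact_force: [-0.4, 0.6, -0.3]
grip_width: 0.0201
gripper_force: 0.0
```

```bash
python3 k.py; cat > look.py <<'E'
from h import *
import sys
hd,el,d=np.radians(float(sys.argv[1])),np.radians(float(sys.argv[2])),float(sys.argv[3])
xp=np.array([.801,.598,0]);G=np.array([.454,-.0085,.145])-.028*xp
u=np.array([np.cos(hd)*np.cos(el),np.sin(hd)*np.cos(el),np.sin(el)])
cam=G+d*u;zc=-u;xc=np.cross(zc,[0,0,1]);xc/=np.linalg.norm(xc);yc=np.cross(zc,xc)
MC=np.array([xc,yc,zc])            # cam axes in world
A=np.array([[0,1,0],[-.9553,0,-.2958],[-.2958,0,.9553]]) # cam axes in tool
Rg=R.from_matrix(MC.T@A);tcp=cam-Rg.apply([.0762,0,-.1421])
o=r.get_obs();Rt=R.from_rotvec(o["orientation"])
print("tcp",tcp,"now",o["tcp_pos"],"j",o["joints"].round(2))
print("shift",(Rt.inv().apply(tcp-o["tcp_pos"])*1000).round(0),"turn",(Rt.inv()*Rg).as_rotvec().round(2))
E
python3 look.py -125 45 .25
```

```text
0.11015025879694317 -51.52835950431564 Ftan 0.07906258483378692 [-0.41202993  0.64560349 -0.32877577]
tcp [ 0.38189712 -0.09618708  0.18810543] now [ 0.45550684 -0.00725688  0.30844298] j [-0.72  0.01  0.61  1.99 -0.01  1.15  2.1 ]
shift [112. -28. 120.] turn [-1.47  0.24  2.44]Traceback (most recent call last):
  File "k.py", line 4, in <module>
    m=(abs(c[...,0]-.46)<.06)&(abs(c[...,1]-.0)<.05)&(c[...,2]>.245)&(c[...,2]<.267);q=(c[m].min(0)+c[m].max(0))/2;print(m.sum(),q,np.degrees(np.arctan2(q[1]-.079,q[0]-.387)))
                                                                                        ~~~~~~~~^^^
    return umr_minimum(a, axis, None, out, keepdims, initial, where)
ValueError: zero-size array to reduction operation minimum which has no identity
```

```bash
sed -i 's/xc=np.cross(zc,\[0,0,1\])/xc=np.cross([0,0,1],zc)/' look.py; python3 look.py -125 45 .25;python3 look.py -125 55 .25
```

```text
tcp [ 0.40684774 -0.0605539   0.23160551] now [ 0.45550684 -0.00725688  0.30844298] j [-0.72  0.01  0.61  1.99 -0.01  1.15  2.1 ]
shift [ 71. -14.  77.] turn [-0.08 -0.48 -0.32]
tcp [ 0.41584931 -0.04769832  0.23777496] now [ 0.45550684 -0.00725688  0.30844298] j [-0.72  0.01  0.61  1.99 -0.01  1.15  2.1 ]
shift [56. -9. 71.] turn [-0.05 -0.31 -0.32]
```

>>> {"api": "step_arm", "payload": {"moves": [[35,-7,0,0,0,-0.1,10],[71,-14,0,-0.02,-0.12,-0.2,10],[71,-14,20,-0.04,-0.24,-0.3,10],[71,-14,40,-0.06,-0.36,-0.32,10],[71,-14,60,-0.08,-0.48,-0.32,10],[71,-14,77,-0.08,-0.48,-0.32,10],[71,-14,77,-0.08,-0.48,-0.32,10],[71,-14,77,-0.08,-0.48,-0.32,10]]}}

```text
clock: 17.2
tcp_pos: [0.4071, -0.0596, 0.2323]
orientation: [-1.247, 2.389, 0.31]
contact_force: [-0.1, 0.1, 0.4]
grip_width: 0.0099
gripper_force: 0.0
```

```bash
python3 look.py -125 45 .25; python3 - <<'E'
from h import *
f=r.grab_frame("wrist");np.savez("g1.npz",im=f["image"],c=pts(f))
im=f["image"][::-1,::-1];K=f["mtx"];print(K)
u,v=int(511-K[0,2]),int(383-K[1,2]);
cr=cv2.resize(im[v-70:v+70,u-65:u+65],(520,560),interpolation=cv2.INTER_CUBIC)
save("g1.png",np.hstack([cr,cv2.resize(im,(275,560))]))
E
```

```text
tcp [ 0.40684774 -0.0605539   0.23160551] now [ 0.40707607 -0.05963236  0.23225037] j [-1.02 -0.3   1.25  2.32 -0.24  0.76  2.94]
shift [ 1. -0.  0.] turn [ 0. -0.  0.]
[[307.77207199   0.         254.2044084 ]
 [  0.         307.77207199 189.99349729]
 [  0.           0.           1.        ]]
```

View pics/g1.png

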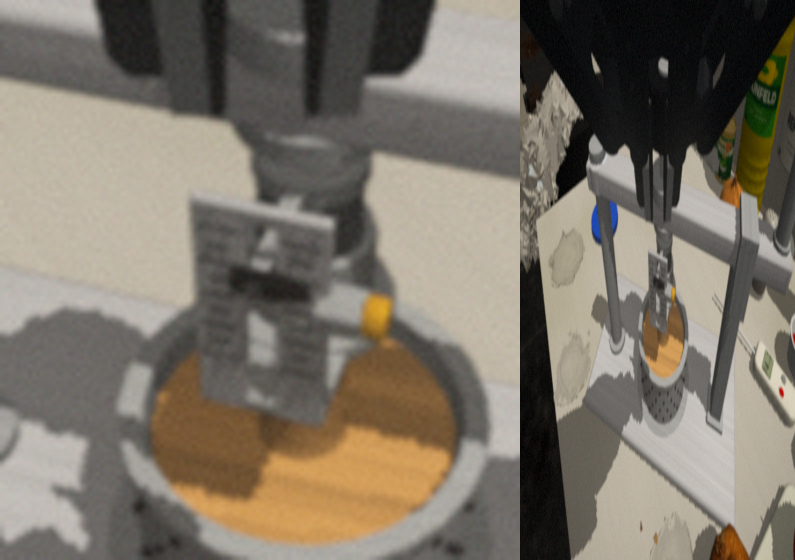

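```bash
cat > gz.py <<'E'
from h import *
import sys
g=np.load(sys.argv[1]);im=g["im"];c=g["c"]
xp=np.array([.801,.598]);yp=np.array([-.598,.801]);O=np.array([.454,-.0085])
X=(c[...,:2]-O)@xp*1000;Y=(c[...,:2]-O)@yp*1000;Z=c[...,2]*1000
G=im.astype(int).sum(2)//3
m=(abs(Y)<35)&(X>-50)&(X<-15)&(Z>110)&(Z<175)
v,u=np.where(m);print(v.min(),v.max(),u.min(),u.max())
ys=np.arange(-30,21,2.5)
for nm,A in(("gray",G),("X",X),("Z",Z)):
  if nm=="Z":continue
  print(nm," rows z, cols Y",ys)
  for z in np.arange(158,116,-1.):
    print(int(z),*[ (lambda k:"%4d"%round(np.median(A[k])) if k.any() else "   .")(m&(abs(Z-z)<.8)&(abs(Y-y)<1.25)) for y in ys])
E
python3 gz.py g1.npz
```

```text
153 227 223 273
gray  rows z, cols Y [-30.  -27.5 -25.  -22.5 -20.  -17.5 -15.  -12.5 -10.   -7.5  -5.   -2.5
   0.    2.5   5.    7.5  10.   12.5  15.   17.5  20. ]
158    .    .    .    .    .    .    .   98   82   53   37   38  115  108   65   78   77  112    .    .    .
157    .    .    .    .    .    .    .  102   56   39   36   40  109  104   53   76   76   91    .    .    .
156    .    .    .  132    .    .    .   96   46   41   32   34   52   56   46   84   90   99    .    .    .
155    .    .  136  132  138  158    .  103   66   54   37   44   53   56   51   84   90   99    .    .    .
154    .    .  132  130  142  156  154  138   63   55   53   50   54   58   60   73   89  100    .    .    .
153    .    .  117  114  152  162  158  132   96    .   53   61   55   68   62   69   87  105    .    .    .
152    .    .  102   92  124  144  158   90   89    .    .    .    .    .    .   72   78  122    .    .    .
151    .    .   90   85   86   84   79   80   80   78   68    .    .    .    .   81   89  105    .    .    .
150    .    .   89   88   87   93   80   76   83   75   68    
[... 7668 characters left out ...]
4    .  -34  -35  -35  -35  -34  -34    .    .
122    .    .    .    .    .    .    .  -35  -34  -35  -35    .    .  -34  -34  -35  -35  -35  -35    .    .
121    .    .    .    .    .    .    .  -35  -35  -35  -35  -34    .  -34  -34  -35  -35  -35  -35    .    .
120    .    .    .    .    .    .    .  -34  -35  -35  -35  -34    .  -34  -35  -35  -35  -35    .    .    .
119    .    .    .    .    .    .    .  -34  -34  -35  -35  -34    .  -34  -35  -34  -35  -35  -34    .    .
118    .    .    .    .    .    .    .  -34  -34  -35  -35  -34  -28  -30  -23  -18  -35  -35  -34    .    .
117    .    .    .    .    .    .    .  -21  -20  -35  -35  -34  -31  -28  -23  -21  -35  -35    .    .    .
```

```bash
cat > gap.py <<'E'
from h import *
import sys
if len(sys.argv)>1:g=np.load(sys.argv[1])
else:
  f=r.grab_frame("wrist");g=dict(im=f["image"],c=pts(f))
im=g["im"];c=g["c"]
xp=np.array([.801,.598]);yp=np.array([-.598,.801]);O=np.array([.454,-.0085])
X=(c[...,:2]-O)@xp*1000;Y=(c[...,:2]-O)@yp*1000;Z=c[...,2]*1000;G=im.max(2)
F=(X<-37.2)&(X>-41)&(Z<172)&(Z>120)
for n,m in(("arrow",F&(Y>-11)&(Y<8)&(G<75)),("cursor",F&(Y<-11.5)&(Y>-27)&(G>60))):
  print(n,m.sum())
  for y in np.unique(np.round(Y[m]/1.5)*1.5): 
    k=m&(abs(Y-y)<1.);print(y,k.sum(),np.round([Z[k].min(),Z[k].max(),Z[k].mean(),np.median(X[k])],1))
E
python3 gap.py g1.npz; python3 gap.py |grep -A3 w; python3 -c "
from h import *
print(r.get_obs()['clock'])"
```

```text
arrow 111
-10.5 5 [154.8 156.8 156.1 -37.7]
-9.0 8 [155.  157.  156.3 -38.4]
-7.5 11 [155.3 158.5 156.9 -38.8]
-6.0 11 [154.2 158.2 156.7 -38.5]
-4.5 12 [153.4 158.4 156.3 -38.3]
-3.0 15 [153.4 159.6 156.8 -38.7]
-1.5 15 [153.3 159.5 156.6 -38.7]
0.0 14 [152.9 159.6 156.7 -38.7]
1.5 18 [152.9 159.1 156.6 -38.7]
3.0 16 [153.8 159.1 156.7 -38.8]
4.5 14 [153.6 159.2 156.6 -38.8]
cursor 105
-25.5 8 [149.3 153.1 151.6 -38.2]
-24.0 13 [148.6 153.2 151.2 -38.3]
-22.5 13 [148.1 153.2 151.1 -38.6]
-21.0 14 [147.9 152.8 151.  -38.5]
-19.5 19 [147.9 153.9 151.5 -39.1]
-18.0 18 [148.3 154.2 151.6 -39. ]
-16.5 20 [147.3 154.2 151.3 -38.9]
-15.0 14 [147.3 153.5 151.2 -39.1]
-13.5 15 [148.8 153.6 151.5 -39. ]
-12.0 9 [148.  153.6 151.2 -39. ]
arrow 112
-10.5 5 [155.  156.7 156.1 -38.2]
-9.0 9 [154.2 156.8 155.8 -38.5]
-7.5 11 [154.2 158.2 156.1 -39. ]
17.3
```

```bash
python3 -c "
from h import *
goal((.4555,-.0072,.3085),np.radians(126.7))"
```

```text
t 17.3 tcp [ 0.4078 -0.0604  0.2328] yang 145.1 j [-1.02 -0.3   1.25  2.32 -0.24  0.76  2.94] F [-0.1 -0.1  0. ]
shift [-98.   -8.9 -33.9] turn [0.077 0.48  0.316]
```

>>> {"api": "step_arm", "payload": {"moves": [[-18,-2,-34,0,0,0,10],[-36,-3,-67,0.02,0.1,0.08,10],[-60,-5,-55,0.04,0.22,0.16,50],[-80,-7,-43,0.06,0.35,0.24,85],[-98,-9,-34,0.077,0.48,0.316,85],[-98,-9,-34,0.077,0.48,0.316,85],[-98,-9,-34,0.077,0.48,0.316,85]]}}

```text
clock: 18.0
tcp_pos: [0.4557, -0.0064, 0.3065]
orientation: [0.991, -2.978, 0.0]
contact_force: [0.0, -0.2, 0.1]
grip_width: 0.0811
gripper_force: 0.0
```

```bash
python3 -c "
from h import *
goal((.4555,-.0072,.2186),np.radians(126.7))"
```

```text
t 18.0 tcp [ 0.4557 -0.0064  0.3065] yang 126.8 j [-0.67  0.02  0.56  1.98 -0.01  1.15  2.11] F [ 0.  -0.2  0.1]
shift [ 0.3 -0.6 87.9] turn [ 0.001 -0.003  0.002]
```

>>> {"api": "step_arm", "payload": {"moves": [[0,-0.5,40,0,0,0,85],[0,-0.5,75,0,0,0,85],[0,-0.5,88,0,0,0,85],[0,-0.5,88,0,0,0,60],[0,-0.5,88,0,0,0,52],[0,-0.5,88,0,0,0,44],[0,-0.5,88,0,0,0,44],[0,-0.5,88,0,0,0,44]], "grip_force": 20}}

```text
clock: 18.8
tcp_pos: [0.4548, -0.0077, 0.2206]
orientation: [-0.987, 2.982, 0.005]
contact_force: [-4.0, 1.0, 5.4]
grip_width: 0.0475
gripper_force: 21.4
```

```bash
python3 w.py
```

```text
t 18.85 tcp [ 0.4547 -0.0077  0.2206] yang 126.6 j [-0.65  0.12  0.58  2.1  -0.09  0.94  2.19] F [-4.1  1.7  5.5]
shift [ 1.  -0.1 -3.4] turn [ 0.003  0.002 -0.001]
[ 0.16  0.8  -0.07]
```

>>> {"api": "step_arm", "payload": {"moves": [[0,0,-0.2,0,0,0.14,44],[0,0,0.2,0,0,0.28,44],[0,0,0.7,0,0,0.42,44],[0,0,1.1,0,0,0.56,44],[0,0,1.5,0,0,0.7,44],[0,0,1.9,0,0,0.84,44],[0,0,2.3,0,0,0.98,44],[0,0,2.3,0,0,0.98,44]]}}

```text
clock: 19.65
tcp_pos: [0.4546, -0.0071, 0.2177]
orientation: [-0.532, -3.094, -0.005]
contact_force: [-3.6, 3.4, 4.3]
grip_width: 0.047
gripper_force: 22.0
```

```bash
python3 w.py
```

```text
t 19.7 tcp [ 0.4546 -0.0071  0.2177] yang 70.7 j [-0.75  0.13  0.7   2.11 -0.11  0.93  1.25] F [-4.4  5.   4.6]
shift [ 0.2 -1.5 -6.3] turn [ 0.004 -0.001 -0.977]
[ 0.8   0.89 -0.04]
```

>>> {"api": "step_arm", "payload": {"moves": [[0,-0.3,0.1,0,0,0.14,44],[0,-0.3,0.5,0,0,0.28,44],[0,-0.3,0.9,0,0,0.42,44],[0,-0.3,1.3,0,0,0.56,44],[0,-0.3,1.7,0,0,0.7,44],[0,-0.3,1.7,0,0,0.7,44],[0,-0.3,1.7,0,0,0.7,65],[0,-0.3,1.7,0,0,0.7,85]]}}

```text
clock: 20.5
tcp_pos: [0.4553, -0.0087, 0.2157]
orientation: [-1.558, -2.728, -0.002]
contact_force: [0.5, 0.4, 0.5]
grip_width: 0.0747
gripper_force: 0.0
```

>>> {"api": "step_arm", "payload": {"moves": [[0,0,-20,0,0,0,85],[0,0,-60,0,0,0,85],[0,0,-90,0,0,-0.14,85],[0,0,-90,0,0,-0.28,50],[0,0,-90,0,0,-0.42,20],[0,0,-90,0,0,-0.56,10],[0,0,-90,0,0,-0.7,10],[0,0,-90,0,0,-0.84,10]]}}

```text
clock: 21.3
tcp_pos: [0.455, -0.0091, 0.3055]
orientation: [-0.304, -3.127, -0.002]
contact_force: [-0.4, 0.6, 0.8]
grip_width: 0.0118
gripper_force: 0.0
```

>>> {"api": "step_arm", "payload": {"moves": [[0,0,0,0,0,-0.14,10],[0,0,0,0,0,-0.28,10],[0,0,0,0,0,-0.42,10],[0,0,0,0,0,-0.56,10],[0,0,0,0,0,-0.7,10],[0,0,0,0,0,-0.84,10],[0,0,0,0,0,-0.84,10]]}}

```text
clock: 22.0
tcp_pos: [0.455, -0.009, 0.3054]
orientation: [-0.99, 2.981, 0.002]
contact_force: [-0.1, 0.2, -0.3]
grip_width: 0.0098
gripper_force: 0.0
```

```bash
python3 look.py -128 45 .25
```

```text
tcp [ 0.40503365 -0.05921154  0.23160551] now [ 0.45499366 -0.00904918  0.30542647] j [-0.88  0.    0.79  2.   -0.    1.14  2.12]
shift [ 70. -10.  74.] turn [-0.06 -0.48 -0.26]
```

```bash
python3 look.py -140 57 .25
```

```text
tcp [ 0.41306653 -0.04077193  0.2386751 ] now [ 0.45499366 -0.00904918  0.30542647] j [-0.88  0.    0.79  2.   -0.    1.14  2.12]
shift [53. -0. 67.] turn [-0.01 -0.27 -0.06]
```

>>> {"api": "step_arm", "payload": {"moves": [[25,0,0,0,0,0,10],[53,0,0,0,-0.06,0,10],[53,0,20,0,-0.13,-0.03,10],[53,0,35,0,-0.2,-0.06,10]]}}

```text
clock: 22.4
tcp_pos: [0.4121, -0.0406, 0.2701]
orientation: [-1.005, 2.769, 0.098]
contact_force: [-0.0, 0.1, -0.4]
grip_width: 0.0097
gripper_force: 0.0
```

```bash
python3 look.py -140 57 .25
```

```text
tcp [ 0.41306653 -0.04077193  0.2386751 ] now [ 0.41214664 -0.04062661  0.27005521] j [-0.88 -0.23  0.83  2.22  0.06  0.91  2.19]
shift [ 6. -1. 31.] turn [-0.   -0.07 -0.  ]
```

>>> {"api": "step_arm", "payload": {"moves": [[3,-1,15,0,-0.03,0,10],[6,-1,31,0,-0.07,0,10],[6,-1,31,0,-0.07,0,10]]}}

```text
clock: 22.7
tcp_pos: [0.4111, -0.0415, 0.2369]
orientation: [-0.983, 2.714, 0.132]
contact_force: [-0.4, -0.3, 0.5]
grip_width: 0.0103
gripper_force: 0.0
```

```bash
python3 -c "
from h import *
print(r.get_obs()['joints'].round(2))
f=r.grab_frame('wrist');np.savez('g2.npz',im=f['image'],c=pts(f))
im=f['image'][::-1,::-1];cr=im[140:240,190:330];save('g2.png',cr,5)"; python3 gap.py g2.npz
```

```text
[-0.91 -0.22  0.92  2.29  0.    0.78  2.28]
arrow 78
-10.5 3 [150.3 152.2 151.1 -37.9]
-9.0 9 [150.3 152.6 151.2 -38.2]
-7.5 9 [150.1 152.8 151.6 -38.4]
-6.0 11 [148.5 153.6 151.6 -38.6]
-4.5 15 [148.2 153.6 151.5 -38.7]
-3.0 11 [149.  153.4 151.9 -38.8]
-1.5 8 [151.1 154.2 153.1 -38.6]
-0.0 7 [151.5 153.7 152.7 -38.6]
1.5 8 [151.  153.7 152.7 -38.4]
3.0 9 [149.6 153.6 152.2 -38.5]
4.5 9 [149.7 153.7 152.1 -39. ]
cursor 87
-25.5 4 [148.3 151.7 150.1 -38.2]
-24.0 12 [147.8 153.1 150.1 -38.1]
-22.5 12 [147.6 152.3 150.  -38.1]
-21.0 10 [146.7 151.6 149.4 -38.2]
-19.5 11 [147.7 152.1 150.  -39. ]
-18.0 11 [147.3 152.7 150.1 -39.1]
-16.5 12 [147.1 152.3 150.2 -38.9]
-15.0 13 [146.7 152.7 150.1 -38.8]
-13.5 15 [146.5 152.9 150.5 -38.8]
-12.0 10 [147.4 152.5 150.8 -39. ]
```

View pics/g2.png

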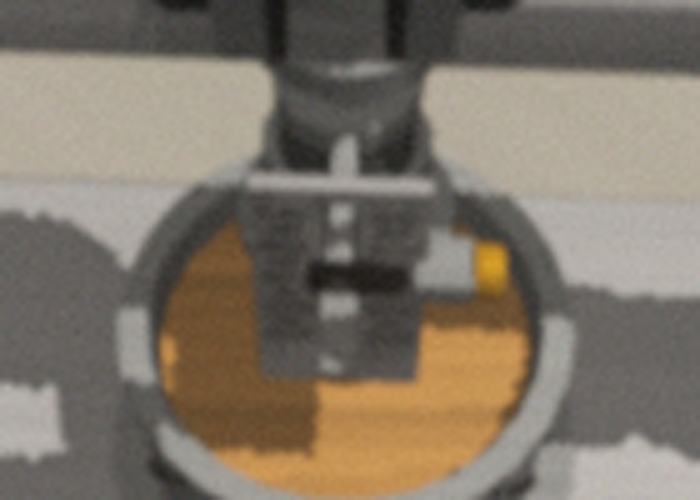

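```bash
cat > prof.py <<'E'
from h import *
xp=np.array([.801,.598]);yp=np.array([-.598,.801]);O=np.array([.454,-.0085])
I=0;P=[]
for k in range(6):
  f=r.grab_frame("wrist");I=I+f["image"].astype(float)/6;c=pts(f)
  X=(c[...,:2]-O)@xp*1000;Y=(c[...,:2]-O)@yp*1000;Z=c[...,2]*1000;P.append((X,Y,Z))
ys=np.arange(-28,9,.5);zs=np.arange(166,138,-.5)
yy,zz=np.meshgrid(ys,zs);W=np.zeros(yy.shape+(3,));W[...,:2]=O+(-38.8e-3)*xp+yy[...,None]*1e-3*yp;W[...,2]=zz*1e-3
uv=cv2.projectPoints(W.reshape(-1,1,3),np.array(f["rvec"],float),np.array(f["tvec"],float),f["mtx"],None)[0].reshape(yy.shape+(2,)).astype(np.float32)
rc=cv2.remap(I.astype(np.float32),uv[...,0],uv[...,1],cv2.INTER_CUBIC)
np.save("rc.npy",rc);save("rect%.1f.png"%r.get_obs()["clock"],rc.clip(0,255).astype(np.uint8),8)
g=rc.mean(2)
def col(a,b):return g[:,(ys>=a)&(ys<=b)].mean(1)
for z,a,t,cu,c2 in zip(zs,col(2,6),col(-8,-4.5),col(-17,-13),col(-22,-18)):
  if 143<=z<=161:print(z,"L %3.0f tip %3.0f cur %3.0f cur2 %3.0f"%(a,t,cu,c2))
X,Y,Z=np.stack(P,1)
for n,a,b in(("arrow",-8,6),("cursor",-21,-12.5)):
  s=(Y>a)&(Y<b)&(Z>143)&(Z<163)
  h=[(round(x,1),np.round(np.percentile(Z[s&(abs(X-x)<.3)],[5,50,95]),1).tolist(),int((s&(abs(X-x)<.3)).sum())) for x in np.arange(-40,-34,.5) if (s&(abs(X-x)<.3)).sum()>3]
  print(n,*h,sep="\n")
E
python3 prof.py;ls pics|grep rect; python3 -c "
from h import *
print(r.get_obs()['clock'])"
```

```text
161.0 L  71 tip  64 cur 148 cur2 138
160.5 L  71 tip  63 cur 148 cur2 139
160.0 L  70 tip  63 cur 148 cur2 138
159.5 L  69 tip  61 cur 149 cur2 137
159.0 L  66 tip  58 cur 148 cur2 137
158.5 L  62 tip  55 cur 148 cur2 136
158.0 L  57 tip  50 cur 147 cur2 134
157.5 L  53 tip  45 cur 145 cur2 132
157.0 L  49 tip  42 cur 143 cur2 130
156.5 L  47 tip  39 cur 142 cur2 128
156.0 L  46 tip  37 cur 139 cur2 125
155.5 L  46 tip  37 cur 136 cur2 124
155.0 L  45 tip  37 cur 134 cur2 120
154.5 L  45 tip  37 cur 130 cur2 117
154.0 L  45 tip  38 cur 127 cur2 115
153.5 L  45 tip  38 cur 123 cur2 111
153.0 L  46 tip  39 cur 117 cur2 105
152.5 L  47 tip  40 cur 110 cur2 100
152.0 L  48 tip  41 cur 104 cur2  94
151.5 L  50 tip  42 cur  95 cur2  88
151.0 L  53 tip  43 cur  87 cur2  84
150.5 L  56 tip  46 cur  82 cur2  79
150.0 L  60 tip  49 cur  76 cur2  76
149.5 L  66 tip  53 cur  73 cur2  74
149.0 L  71 tip  57 cur  73 cur2  74
148.5 L  75 tip  61 cur  74 cur2  74
148.0 L  80 tip  63 cur  75 cur2  75
147.5 L  83 tip  65 cur  76 cur2  76
147.0 L  85 tip  66 cur  78 cur2  78
146.5 L  87 tip  66 cur  79
[... 686 characters left out ...]
, 162.4], 103)
(np.float64(-35.0), [152.2, 157.0, 162.4], 270)
(np.float64(-34.5), [151.5, 157.0, 162.4], 267)
cursor
(np.float64(-40.0), [148.7, 150.5, 151.7], 8)
(np.float64(-39.5), [147.9, 149.9, 152.0], 76)
(np.float64(-39.0), [147.1, 149.8, 152.0], 137)
(np.float64(-38.5), [146.6, 151.1, 152.5], 83)
(np.float64(-38.0), [148.6, 151.6, 152.5], 67)
(np.float64(-37.5), [150.7, 151.7, 152.7], 43)
(np.float64(-37.0), [151.2, 151.9, 153.0], 48)
(np.float64(-36.5), [150.9, 151.9, 152.8], 44)
(np.float64(-36.0), [151.0, 151.8, 153.0], 40)
(np.float64(-35.5), [150.9, 151.9, 152.6], 46)
(np.float64(-35.0), [150.8, 152.1, 161.4], 62)
(np.float64(-34.5), [151.0, 152.5, 160.8], 72)
rect23.1.png
23.05
```

```bash
python3 -c "
from h import *
goal((.4545,-.0082,.305),np.radians(126.7))"
```

```text
t 23.05 tcp [ 0.4139 -0.0405  0.2393] yang 130.1 j [-0.91 -0.22  0.91  2.29  0.    0.78  2.28] F [ 0.4  0.2 -0.4]
shift [-67.6  -1.7 -49.5] turn [0.003 0.27  0.059]
```

>>> {"api": "step_arm", "payload": {"moves": [[-9,0,-32,0,0,0,10],[-18,0,-63,0,0.05,0,10],[-40,-1,-57,0,0.15,0.03,60],[-68,-1.7,-50,0,0.27,0.06,85],[-68,-1.7,-50,0,0.27,0.06,85],[-68,-1.7,-50,0,0.27,0.06,85]]}}

```text
clock: 23.65
tcp_pos: [0.455, -0.0069, 0.3037]
orientation: [0.99, -2.975, 0.001]
contact_force: [-0.3, -0.5, 0.3]
grip_width: 0.0676
gripper_force: 0.0
```

```bash
python3 -c "
from h import *
goal((.4548,-.0080,.2155),np.radians(126.7))"
```

```text
t 23.65 tcp [ 0.455  -0.0069  0.3037] yang 126.8 j [-0.88  0.01  0.78  2.   -0.    1.14  2.12] F [-0.3 -0.5  0.3]
shift [ 0.3 -0.9 88.2] turn [ 0.001 -0.006  0.002]
```

>>> {"api": "step_arm", "payload": {"moves": [[0.3,-0.9,20,0,0,0,85],[0.3,-0.9,55,0,0,0,85],[0.3,-0.9,88,0,0,0,85],[0.3,-0.9,88,0,0,0,60],[0.3,-0.9,88,0,0,0,52],[0.3,-0.9,88,0,0,0,44],[0.3,-0.9,88,0,0,0,44],[0.3,-0.9,88,0,0,0,44]], "grip_force": 20}}

```text
clock: 24.45
tcp_pos: [0.4542, -0.0082, 0.219]
orientation: [-0.988, 2.982, 0.01]
contact_force: [-4.8, 0.3, 6.3]
grip_width: 0.0471
gripper_force: 21.4
```

>>> {"api": "step_arm", "payload": {"moves": [[0,0,0,0,0,0.14,44],[0,0,0.4,0,0,0.28,44],[0,0,0.8,0,0,0.42,44],[0,0,1.2,0,0,0.56,44],[0,0,1.6,0,0,0.7,44],[0,0,1.6,0,0,0.7,44],[0,0,1.6,0,0,0.7,44]]}}

```text
clock: 25.15
tcp_pos: [0.4539, -0.0073, 0.2169]
orientation: [-0.093, -3.137, -0.011]
contact_force: [-5.5, 4.2, 4.5]
grip_width: 0.0476
gripper_force: 21.4
```

```bash
python3 w.py
```

```text
t 25.2 tcp [ 0.4538 -0.0072  0.2169] yang 86.6 j [-0.93  0.16  0.92  2.12 -0.17  0.93  1.59] F [-5.4  5.1  4.4]
shift [-0.2 -1.2 -7.1] turn [ 0.008 -0.001 -0.699]
[ 0.82  1.06 -0.05]
```

>>> {"api": "step_arm", "payload": {"moves": [[0,0,-0.5,0,0,0,60],[0,0,-0.5,0,0,0,85],[0,0,-0.5,0,0,0,85],[0,0,-40,0,0,0,85],[0,0,-85,0,0,-0.14,60],[0,0,-88,0,0,-0.28,20],[0,0,-88,0,0,-0.42,10],[0,0,-88,0,0,-0.56,10]]}}

```text
clock: 26.0
tcp_pos: [0.4547, -0.0092, 0.3041]
orientation: [-0.786, 3.042, 0.007]
contact_force: [-0.6, 0.7, 0.0]
grip_width: 0.0277
gripper_force: 0.0
```

```bash
python3 look.py -143 55 .24
```

```text
tcp [ 0.41426085 -0.03828888  0.22958344] now [ 0.45471074 -0.0092449   0.30405286] j [-1.02 -0.    0.93  2.   -0.    1.14  1.99]
shift [50. -6. 74.] turn [-0.02 -0.31 -0.14]
```

>>> {"api": "step_arm", "payload": {"moves": [[25,-3,0,0,0,-0.07,10],[50,-6,0,-0.02,-0.08,-0.14,10],[50,-6,25,-0.02,-0.16,-0.14,10],[50,-6,50,-0.02,-0.24,-0.14,10],[50,-6,70,-0.02,-0.31,-0.14,10],[50,-6,72,-0.02,-0.31,-0.14,10],[50,-6,72,-0.02,-0.31,-0.14,10]]}}

```text
clock: 26.7
tcp_pos: [0.4133, -0.0383, 0.2319]
orientation: [-0.895, 2.701, 0.143]
contact_force: [1.1, 0.5, 0.8]
grip_width: 0.01
gripper_force: 0.0
```

```bash
python3 prof.py; python3 w.py
```

```text
161.0 L  80 tip  73 cur 155 cur2 134
160.5 L  80 tip  72 cur 156 cur2 136
160.0 L  80 tip  71 cur 156 cur2 136
159.5 L  81 tip  71 cur 156 cur2 137
159.0 L  83 tip  72 cur 156 cur2 138
158.5 L  83 tip  72 cur 156 cur2 139
158.0 L  84 tip  72 cur 156 cur2 139
157.5 L  83 tip  71 cur 156 cur2 139
157.0 L  81 tip  68 cur 156 cur2 138
156.5 L  79 tip  65 cur 155 cur2 138
156.0 L  74 tip  60 cur 153 cur2 137
155.5 L  68 tip  55 cur 152 cur2 135
155.0 L  63 tip  51 cur 151 cur2 134
154.5 L  56 tip  47 cur 148 cur2 131
154.0 L  51 tip  43 cur 146 cur2 130
153.5 L  48 tip  41 cur 143 cur2 127
153.0 L  45 tip  38 cur 138 cur2 123
152.5 L  43 tip  37 cur 134 cur2 119
152.0 L  43 tip  37 cur 128 cur2 114
151.5 L  42 tip  36 cur 119 cur2 108
151.0 L  42 tip  36 cur 112 cur2 102
150.5 L  43 tip  37 cur 103 cur2  95
150.0 L  44 tip  37 cur  94 cur2  88
149.5 L  45 tip  38 cur  88 cur2  83
149.0 L  48 tip  40 cur  81 cur2  78
148.5 L  50 tip  42 cur  77 cur2  76
148.0 L  53 tip  45 cur  76 cur2  76
147.5 L  60 tip  51 cur  75 cur2  76
147.0 L  66 tip  55 cur  75 cur2  76
146.5 L  73 tip  60 cur  75
[... 853 characters left out ...]
p.float64(-39.5), [147.2, 149.6, 151.5], 78)
(np.float64(-39.0), [146.5, 149.3, 151.7], 138)
(np.float64(-38.5), [145.9, 150.2, 152.2], 97)
(np.float64(-38.0), [147.4, 150.7, 152.1], 51)
(np.float64(-37.5), [150.2, 151.1, 152.1], 54)
(np.float64(-37.0), [150.3, 151.3, 151.9], 53)
(np.float64(-36.5), [150.8, 151.3, 152.2], 45)
(np.float64(-36.0), [150.6, 151.4, 152.4], 50)
(np.float64(-35.5), [150.5, 151.3, 156.6], 50)
(np.float64(-35.0), [150.5, 151.7, 161.0], 56)
(np.float64(-34.5), [150.5, 152.0, 162.3], 86)
t 27.05 tcp [ 0.4138 -0.038   0.2319] yang 126.7 j [-1.   -0.29  0.98  2.32  0.08  0.73  2.15] F [-0.  -0.6  0.2]
shift [-45.1  -0.5  22.7] turn [0.001 0.31  0.001]
[-0.23  0.27 -0.06]
```

```bash
python3 -c "
from h import *
I=np.mean([r.grab_frame('wrist')['image'] for _ in range(4)],0).astype(np.uint8)[::-1,::-1]
save('g3.png',I[160:230,220:310],8)"; python3 prof.py | grep -A40 arrow
```

```text
arrow
(np.float64(-39.5), [147.2, 149.9, 151.8], 41)
(np.float64(-39.0), [146.5, 149.1, 151.9], 204)
(np.float64(-38.5), [145.9, 149.1, 151.7], 233)
(np.float64(-38.0), [145.5, 150.6, 152.1], 107)
(np.float64(-37.5), [149.9, 151.0, 152.1], 68)
(np.float64(-37.0), [149.6, 151.4, 152.0], 69)
(np.float64(-36.5), [149.6, 151.0, 151.6], 57)
(np.float64(-36.0), [149.4, 150.7, 159.4], 54)
(np.float64(-35.5), [149.6, 154.9, 162.1], 123)
(np.float64(-35.0), [149.0, 155.6, 162.2], 353)
(np.float64(-34.5), [149.7, 155.1, 162.5], 342)
cursor
(np.float64(-40.0), [149.3, 150.5, 152.0], 13)
(np.float64(-39.5), [147.1, 149.5, 151.5], 74)
(np.float64(-39.0), [146.4, 149.1, 151.8], 149)
(np.float64(-38.5), [146.0, 150.1, 151.7], 116)
(np.float64(-38.0), [147.5, 150.9, 152.1], 59)
(np.float64(-37.5), [150.8, 151.3, 152.3], 41)
(np.float64(-37.0), [150.4, 151.7, 152.1], 46)
(np.float64(-36.5), [150.6, 151.2, 152.1], 40)
(np.float64(-36.0), [150.3, 151.5, 152.1], 40)
(np.float64(-35.5), [150.7, 151.2, 154.3], 51)
(np.float64(-35.0), [150.6, 151.6, 160.2], 48)
(np.float64(-34.5), [150.6, 152.2, 161.4], 66)
```

View pics/g3.png

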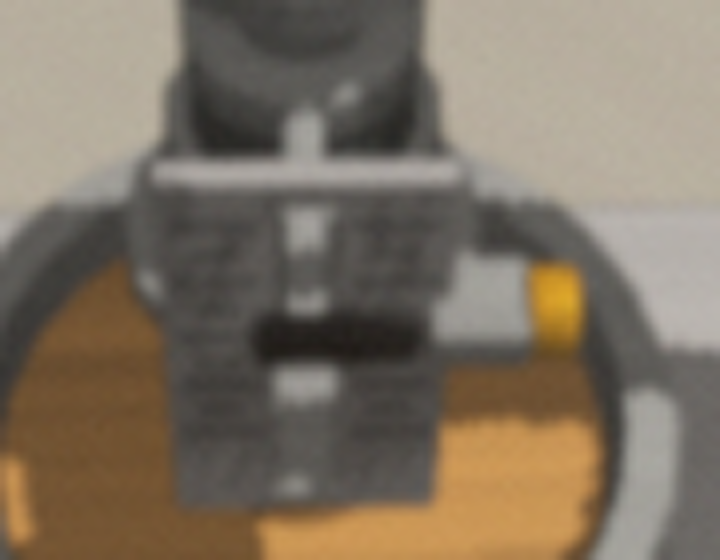

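```bash
python3 -c "
import numpy as np
rc=np.load('rc.npy');ys=np.arange(-28,9,.5);zs=np.arange(166,138,-.5)
d=rc[...,0]-rc[...,2];g=rc.mean(2)
def c(A,a,b):return A[:,(ys>=a)&(ys<=b)].mean(1)
for z,*v in zip(zs,c(d,-16,-13),c(d,-21,-18),c(g,-10.5,-9.5),c(g,-9,-8),c(g,-7,-5),c(g,-4,-2),c(g,-1,1),c(g,2,5)):
  if 140<=z<=156:print(z,*['%4.0f'%x for x in v])"
```

```text
156.0    7   41   75   68   60   60  111   75
155.5    7   38   71   63   53   51   92   64
155.0    8   35   68   60   48   46   74   55
154.5    8   32   64   55   44   41   57   47
154.0    8   29   59   49   40   37   43   41
153.5    8   26   54   45   38   36   38   39
153.0    8   23   49   41   37   35   34   37
152.5    8   21   47   38   36   34   33   35
152.0    9   19   46   37   36   34   34   34
151.5    8   16   45   35   35   33   35   33
151.0    7   15   45   35   33   32   35   33
150.5    6   14   46   35   32   31   36   33
150.0    5   13   47   36   31   30   37   32
149.5    6   12   49   36   31   29   38   32
149.0    7   13   52   39   33   31   42   35
148.5    9   16   57   43   37   34   48   40
148.0   11   18   61   49   43   39   55   45
147.5   16   25   66   55   50   48   68   56
147.0   23   31   69   62   56   59   83   67
146.5   31   38   71   66   61   69   97   77
146.0   40   47   72   69   64   81  117   90
145.5   46   52   71   69   65   89  129   98
145.0   52   56   68   67   65   93  139  103
144.5   56   60   66   65   64   98  148  108
144.0   56   61   65   64   62  100  153  110
143.5   56   61   64   63   61  100  153  109
143.0   56   61   64   64   63  100  153  109
142.5   55   61   66   66   65   99  150  109
142.0   55   60   69   68   67   98  144  107
141.5   54   60   70   69   68   95  136  104
141.0   54   59   70   68   68   93  129  101
140.5   54   59   70   67   68   90  119   97
140.0   53   59   71   66   68   86  108   92
```

>>> {"api": "step_arm", "payload": {"moves": [[0,0,0,0,0,0,10],[0,0,0,0,0,0,10],[0,0,0,0,0,0,10],[0,0,0,0,0,0,10],[0,0,0,0,0,0,10],[0,0,0,0,0,0,10],[0,0,0,0,0,0,10],[0,0,0,0,0,0,10]]}}

```text
clock: 28.35
tcp_pos: [0.4131, -0.0381, 0.2313]
orientation: [-0.896, 2.7, 0.143]
contact_force: [0.3, 0.1, 0.0]
grip_width: 0.0099
gripper_force: 0.0
```

>>> {"api": "step_arm", "payload": {"moves": [[0,0,0,0,0,0,10],[0,0,0,0,0,0,10],[0,0,0,0,0,0,10],[0,0,0,0,0,0,10],[0,0,0,0,0,0,10],[0,0,0,0,0,0,10],[0,0,0,0,0,0,10],[0,0,0,0,0,0,10]]}}

```text
clock: 29.15
tcp_pos: [0.4131, -0.0381, 0.2313]
orientation: [-0.895, 2.7, 0.143]
contact_force: [-1.0, 0.3, 0.7]
grip_width: 0.0101
gripper_force: 0.0
```

```bash
python3 prof.py | grep -E -A30 arrow | grep -E "3[789]\.|36.5|cur"; python3 -c "
import numpy as np
rc=np.load('rc.npy');ys=np.arange(-28,9,.5);zs=np.arange(166,138,-.5)
d=rc[...,0]-rc[...,2];g=rc.mean(2)
def c(A,a,b):return A[:,(ys>=a)&(ys<=b)].mean(1)
def x(p):
  k=(zs<150)&(zs>143.5);z=zs[k];p=p[k];h=(p.min()+p.max())/2;i=np.argmax(p>h);return z[i]+.5*(p[i]-h)/(p[i]-p[i-1])
print('cur',x(c(d,-16,-13)),x(c(d,-21,-18)),'arrow',x(c(g,-4,-2)),x(c(g,-1,1)),x(c(g,2,5)))
from h import r;print(r.get_obs()['clock'])"
```

```text
(np.float64(-39.5), [148.0, 150.0, 151.4], 28)
(np.float64(-39.0), [146.4, 149.3, 151.7], 200)
(np.float64(-38.5), [146.0, 149.0, 151.7], 242)
(np.float64(-38.0), [145.3, 150.4, 151.9], 112)
(np.float64(-37.5), [149.6, 151.2, 152.2], 76)
(np.float64(-37.0), [149.9, 151.5, 152.1], 73)
(np.float64(-36.5), [149.7, 151.2, 152.1], 65)
cursor
(np.float64(-39.5), [147.0, 149.0, 151.6], 79)
(np.float64(-39.0), [146.3, 149.0, 151.1], 150)
(np.float64(-38.5), [146.1, 150.1, 151.6], 100)
(np.float64(-38.0), [148.0, 150.8, 152.2], 57)
(np.float64(-37.5), [150.7, 151.3, 152.3], 57)
(np.float64(-37.0), [150.5, 151.5, 152.2], 43)
(np.float64(-36.5), [150.2, 151.2, 152.1], 44)
cur 146.61090533435345 146.7045841217041 arrow 146.85179698467255 146.67397788167 146.8911930322647
29.45
```

>>> {"api": "step_arm", "payload": {"moves": [[-8,0,-30,0,0,0,10],[-20,0,-70,0,0,0,10],[-30,0,-100,0,0.1,0,10],[-40,100,-110,0,0.2,0,10],[-60,145,-110,0,0.3,0,10],[-60,190,-110,0,0.3,0,10],[-60,230,-110,0,0.3,0,10],[-60,230,-110,0,0.3,0,10]]}}

```text
clock: 30.25
tcp_pos: [0.2927, 0.1627, 0.3548]
orientation: [-0.992, 2.972, 0.008]
contact_force: [0.9, 0.9, 0.5]
grip_width: 0.0104
gripper_force: 0.0
```

```bash
python3 w.py; python3 k.py; python3 -c "
from h import *
a=r.grab_frame('scene');b=r.grab_frame('top')
save('z.png',np.hstack([cv2.resize(a['image'][120:270,170:320],(390,390)),cv2.resize(b['image'][100:300,170:370],(390,390))]))"
```

```text
t 30.3 tcp [0.2907 0.166  0.355 ] yang 127.2 j [-0.88 -0.26  0.14  2.1   0.03  1.29  1.46] F [-2.4  3.8  0.8]
shift [ -23.3 -238.1  130.5] turn [0.003 0.01  0.008]
[0.22 0.16 0.08]
0.1297895818645265 137.9110761781111 Ftan -1.1752786423904305 [-2.41851869  3.76815867  0.79827554]
99 [ 0.45450221 -0.0091781   0.24766437] -52.56517409549631
```

View pics/z.png

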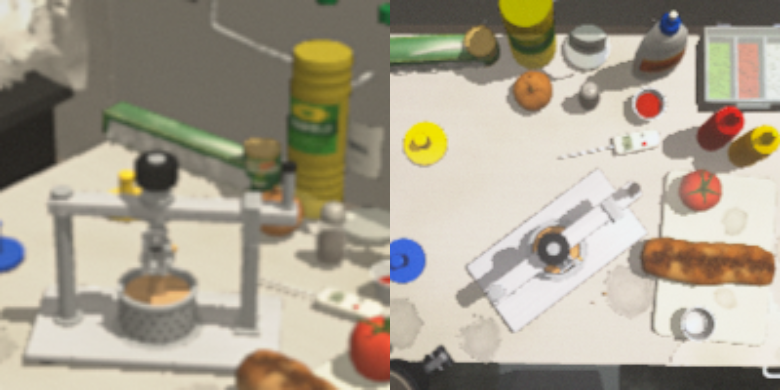

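The picture shows the beam home in its hook over the mould, with the knob (left panel about 155,170) lowered onto it. Nothing else has moved and the arm is clear, so I'm handing in.

```bash
python3 -c "
from bench import r
print(r.hand_in())"
```

```text
the job is handed in; nothing more can be done
None
```

The job is handed in, with no verdict returned: the beam is home in its hook, the gauge arrow measured level with the cursor (within about 0.3 mm, steady for over 2 s), and nothing else had visibly moved. Force readings stayed under about 20 N, the highest being an upward pull of about 18 N on the knob.

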